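# Seat and lock one insert of a detergent tray

## Task

In the washing machine's detergent tray, find the blue insert with the single wide window and gently push it straight back with the fingertips until it is fully home against the rear ledge. Then gently press the locking tab directly behind it all the way down, and withdraw. Only push: do not lift the insert, and leave the three-window insert, the other tab and everything standing around the tray alone.

Things in the scene. Friction and masses are not known exactly. Their poses are not given: they have to be found in the camera images.
- tray: White two-bay detergent tray of a washing machine, 302 mm long (x), 244 mm wide (y); does not move. Origin at table height, under the middle; x runs to the rear, away from its grey metal front panel (70 mm high, 270 mm wide, 16 mm thick), y left, z up. Side walls and centre rib (8 mm thick, y = 0) 60 mm high. Rear ledge: x = 105 to 145 mm, top 60 mm above the table.
- bay_left (a point): Centre of the floor of the tray's left bay, 6 mm above the table (tray x = -15 mm, y = 60 mm). The bay is 112 mm wide (y) and runs from x = -135 mm (inside of the front panel) to x = 105 mm (the rear ledge) in the tray's frame.
- bay_right (a point): The same for the right bay (tray x = -15 mm, y = -60 mm).
- insert_one: Target: blue insert with ONE wide window (82 x 24 mm) in its front deck, loose in either bay; 120 mm long (x), 106 wide, 50 high, 0.1-0.2 kg, slides with about 1 N. Origin: centre of underside; x to the tray's rear, z up. Solid upright front wall at its x = -60 mm, open basin at the back. Starts 30-55 mm short of home. Home: back against the ledge, origin at tray x = 45 mm, front at -15 mm.
- insert_three: Bystander: blue insert of the same size, form and origin in the other bay, with THREE small windows (about 21 x 24 mm) side by side in its front deck. It too stands short of home and must stay where it is.
- tab_left (a joint): Travel of the locking tab behind the left (+y) bay, m: 0 up, 0.010 fully down. Moves straight down, needs about 3 N, stays where it is left.
- tab_right (a joint): Travel of the locking tab behind the right (-y) bay, m: 0 up, 0.010 fully down. As the left one.
- tab_left_top (a point): Centre of the top of the left bay's locking tab: grey, ribbed, 44 mm (y) by 20 mm (x), in the middle of the rear ledge behind that bay (tray x = 125 mm, y = 60 mm). Its top stands 12 mm above the ledge (72 mm above the table) when up and 2 mm above it when fully down.
- tab_right_top (a point): Centre of the top of the right bay's locking tab, likewise (tray x = 125 mm, y = -60 mm).
- dosing_cup: Bystander: clear round cup, 64 mm across, 55 mm high, beside the tray's left wall. Origin: centre of its underside.
- scoop: Bystander: white measuring scoop, cup 60 mm across and 40 mm high with a flat handle 75 mm long, beside the tray's right wall. Origin: centre of its underside, below the cup.
- siphon_cap: Bystander: small blue flanged cap, 36 mm across, 30 mm high, standing near the right rear corner of the tray. Origin: centre of its underside.
- brush: Bystander: scrubbing brush, wooden block 150 x 50 mm on bristles, 36 mm high, lying across behind the tray. Origin: centre of its underside.
- detergent: Bystander: closed white bottle, 80 mm across, 210 mm high, to the left of the tray. Origin: centre of its underside.
- tablet_jar: Bystander: closed jar, 84 mm across, 110 mm high, to the right of the tray. Origin: centre of its underside.
- softener: Bystander: closed grey bottle, 68 mm across, 180 mm high, to the right of the tray, farther back. Origin: centre of its underside.
Mind the look-alikes: they are no part of the job. Leave any green or red look-alike of the insert_one alone.

How it is judged:
On the way, in this order (a step that is already met when the one before it is completed fails the run):
1. the single-window insert is fully home (within 5 mm), flat in its bay (x of insert_one in the frame of tray above 0.04 m and z of insert_one in the frame of tray below 0.01 m), for 0.2 s.
2. the locking tab behind it is pressed down (8 of 10 mm) (x of insert_one in the frame of tray above 0.04 m and ((y of insert_one in the frame of tray above 0 m and value of joint tab_left above 0.008 m) or (y of insert_one in the frame of tray below 0 m and value of joint tab_right above 0.008 m))), for 0.2 s.
At the end, for the whole second after the job is handed in: The single-window insert lies flat and at rest in its bay within 5 mm of the rear ledge; the tab behind it is down by at least 8 of its 10 mm; the other tab is up (within 2 mm), the three-window insert is within 6 mm of where it began and the things around the tray within 15 mm (all of step 2 and z of insert_one in the frame of tray below 0.01 m and angle between insert_one's own z axis and vertical below 0.06 rad and linear speed of each of insert_one, insert_three below 0.01 m/s and not ((y of insert_one in the frame of tray above 0 m and value of joint tab_right above 0.002 m) or (y of insert_one in the frame of tray below 0 m and value of joint tab_left above 0.002 m)) and distance of insert_three from where it was at the start of the episode below 0.006 m and distance of each of dosing_cup, scoop, siphon_cap, brush, detergent, tablet_jar, softener from where it was at the start of the episode below 0.015 m); the robot touches nothing.
It fails at once if the single-window insert is lifted or tipped (more than 10 mm off the bay floor, or 0.2 rad) (z of insert_one in the frame of tray above 0.016 m or angle between insert_one's own z axis and vertical above 0.2 rad).
It fails at once if the three-window insert is disturbed (moved more than 6 mm) (distance of insert_three from where it was at the start of the episode above 0.006 m).
It fails at once if the other tab is pressed (more than 2 mm) ((y of insert_one in the frame of tray above 0 m and value of joint tab_right above 0.002 m) or (y of insert_one in the frame of tray below 0 m and value of joint tab_left above 0.002 m)).
It fails at once if the insert or a tab is pushed roughly (more than 35 N) (contact force between the fingers and insert_one above 35 N or contact force between the fingers and tab_left above 35 N or contact force between the fingers and tab_right above 35 N).
It fails at once if a thing beside the tray is disturbed (moved more than 15 mm) (distance of any of dosing_cup, scoop, siphon_cap, brush, detergent, tablet_jar, softener from where it was at the start of the episode above 0.015 m).
It also fails if it takes over 38 s, if anything falls off the work surface, if the arm or the gripper's body presses on something with over 40 N, if the wrist force passes 120 N, or if a joint passes its speed limit or range.

## Robot

A 6-joint arm with a two-finger parallel gripper is mounted at the origin on the work surface. World frame = base frame: x ahead of the robot, y to its left, z up, the work surface at z = 0. Lengths are in m, angles in rad, forces in N, time in s.
With the tool pointing down it reaches from about 0.3 to 0.85 m from the base axis. Payload 4.2 kg.
Tool frame: the origin (TCP) lies at the very end of the fingers, on their centre line; the grasp point (between the pads) lies 19 mm behind it (hold_point_z is the distance from the TCP to the grasp point, in m); z points along the fingers, y is the line along which they close (so a half turn about z gives the same grasp; the last joint's range is limited). The gripper opens to 91 mm and grips with 3 to 60 N. Pads are 32 mm wide; open, the fingers measure 118 mm over their backs; the gripper's body (76 mm by 178 mm) begins 60 mm behind the grasp point.
Start: joints at [-1.291, 0.32, 1.565, -0, 1.257, -0.02], TCP at [0.17, -0.549, 0.214] pointing down, gripper open.
Joint ranges: [-3.11, 3.11], [-0.84, 2.01], [0.21, 2.61], [-1.34, 4.49], [0.05, 2.63], [-2.56, 2.56]. Speed limits (rad/s): [2.57, 2.57, 3.14, 3.14, 3.14, 3.14].

## Interface

Orientations are given as a rotation vector (axis times angle).
In Python, from plant import sense, read_camera, hand_in, hold_point_z gives the robot as it stands.
- The arm moves only by the tool carry_out, never from a script. Its argument "deltas" is one flat list of numbers, 7 for each row, row after row: the shift along the tool's x, y, z in m, then the turn, a rotation vector about the tool's x, y, z in degrees, then the gripper command: -1 is shut, 1 is fully open, values between are in proportion. A call has 1 to 20 rows; each row is the pose to reach, as a shift and turn from the pose commanded when the call began, along the tool's axes at that moment; what a row does not reach only later rows make up. A row lasts 1/12 s, in which the tool goes at most 41.7 mm and 7.16 degrees, less where a joint would pass 70% of its speed; a pose out of reach is approached as far as the arm can. A call with a gripper value outside its range is refused whole. The fingers move at their own pace and stop on an object; "squeeze" is the grip in N (left out, the last holds). Time passes only in rows, so rows that repeat a pose let the fingers close. It gives the time, the measured TCP pose, the force, the opening and the grip force at its end, in the units of the state.
- sense(): the state, without advancing time (a new reading comes with each control period).
- read_camera(name): name is "scene" or "top"; returns a dict with "pixels" (480x640x3 uint8, red, green, blue), "camera_matrix" (3x3 intrinsics, pixels), "rvec" (rotation vector, rad) and "tvec" (3), from world to camera coordinates, as OpenCV has them. Camera axes: x right, y down, z forward; pixel columns grow to the right and rows downward; lengths in m; the calibration is good to about 2 mm. A picture is of the moment at which its call begins. There is no depth.
- hand_in(): hands the job in; it is judged then, once.
The state is a dict: "clock": time; "qpos": joint angles; "joint_vel": joint speeds; "effort": joint torques, N m; "tool_pos": TCP position; "orientation": TCP orientation; "contact_force": force on the tool from outside, world axes, zero at the start; "moment": the same for the moment, N m; "opening": opening from 0.0 (shut) to 1.0 (fully open); "grasp_force": force on a finger pad.
Only numpy, scipy, OpenCV 4.12 (cv2) and the standard library are available. Lean on these libraries where they do the work, as an engineer would, in place of code of your own. Each camera call takes 0.05 s, during which the arm holds its last target. There are 200 camera calls.

## Working session

There is one attempt and no reset: what is moved stays moved. The work goes in short steps, Python scripts to look and compute and a tool call to move; the robot and the scene stay as the last step left them, time stands still between calls to the robot, and variables do not carry over. Pictures are saved under pics/ and viewed, at most 10 in all, crops included, and the job is handed in when it is done.

Besides the shell and the picture viewer there is one more tool, called after "Call:" by a JSON object that holds its "api" and its "payload". carry_out: Moves the arm, as the interface text tells. Its arguments: {"type":"object","properties":{"deltas":{"type":"array","items":{"type":"number"}},"squeeze":{"type":"number"}},"required":["deltas"]}

```bash
mkdir -p pics
cat > h.py <<'E'
import numpy as np, cv2
from plant import *
def cast(c,uv,z):
    R=cv2.Rodrigues(np.array(c["rvec"],float))[0];t=np.array(c["tvec"],float).ravel()
    p=cv2.undistortPoints(np.array(uv,float).reshape(-1,1,2),np.array(c["camera_matrix"],float),None).reshape(-1,2)
    d=np.c_[p,np.ones(len(p))]@R; o=-R.T@t
    return o+d*((z-o[2])/d[:,2])[:,None]
def proj(c,P):
    return cv2.projectPoints(np.array(P,float).reshape(-1,3),np.array(c["rvec"],float),np.array(c["tvec"],float),np.array(c["camera_matrix"],float),None)[0].reshape(-1,2)
E
python3 - <<'E'
from h import *
for n in("top","scene"):
    c=read_camera(n);cv2.imwrite(f"pics/{n}0.png",c["pixels"][:,:,::-1]);
    print(n,cast(c,[[0,0],[640,0],[640,480],[0,480]],0).round(3).tolist())
s=sense();print(s["tool_pos"],s["orientation"],s["contact_force"],hold_point_z)
E
```

```text
top [[1.173, 0.838, 0.0], [1.189, -0.822, 0.0], [0.012, -0.719, -0.0], [-0.005, 0.703, 0.0]]
scene [[-3.115, 0.88, 0.0], [0.209, 3.369, 0.0], [1.26, -0.082, 0.0], [0.56, -0.704, 0.0]]
[ 0.16969415 -0.54892894  0.21319821] [-3.10479864e+00 -4.68928283e-01  3.16819604e-04] [ 0.11136826 -0.86770652  0.57931045] 0.0188
```

View pics/top0.png

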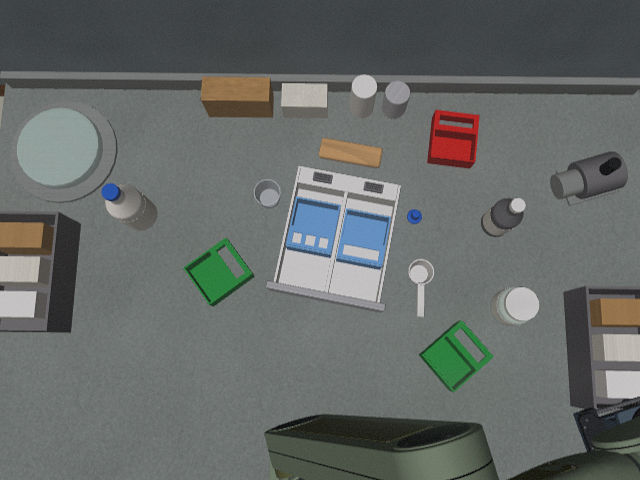

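View pics/scene0.png

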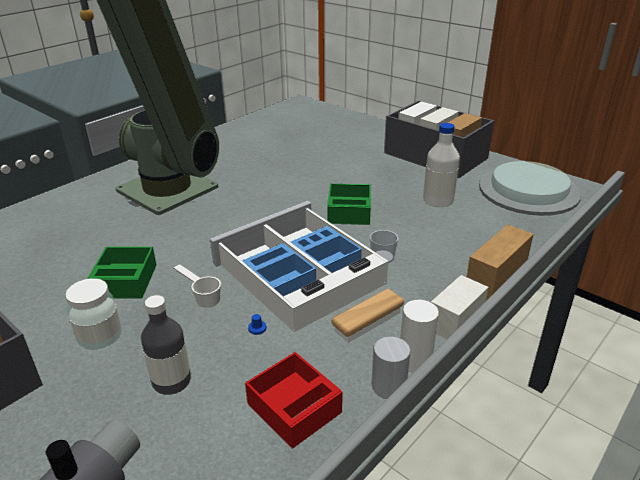

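The target is in the right bay: its wide window is at about (360,253) in the top view. Its tab is at about (373,187). The three-window insert is on the left.

```bash
cat >> h.py <<'E'
def tray(c):
    im=c["pixels"].astype(int); out=[]
    g=im.max(2)
    for (u,v) in((323,177),(373,187)):
        m=np.zeros(g.shape,bool); m[v-14:v+15,u-18:u+19]=g[v-14:v+15,u-18:u+19]<100
        n,l,st,ce=cv2.connectedComponentsWithStats(m.astype(np.uint8))
        k=min(range(1,n),key=lambda i:np.hypot(*(ce[i]-(u,v)))+(st[i,4]<60)*99); out.append((ce[k],st[k,4]))
    return out
def blue(c):
    h=cv2.cvtColor(c["pixels"],cv2.COLOR_RGB2HSV)
    m=cv2.inRange(h,(100,90,60),(118,255,255)); m[:190]=0;m[280:]=0;m[:,:275]=0;m[:,400:]=0
    return m
E
python3 - <<'E'
from h import *
c=read_camera("top");t=tray(c);print(t)
P=[cast(c,[a[0]],.072)[0] for a in t];print(P)
d=P[0]-P[1];print("tabdist",np.linalg.norm(d)); ang=np.arctan2(-d[0],d[1]);print("yaw",np.degrees(ang))
# front panel top corners & rear corners from picture
for uv,z in(((269,285),.07),((385,305),.07),((300,167),.06),((400,185),.06)): print(uv,cast(c,[uv],z)[0].round(4))
cs,_=cv2.findContours(blue(c),cv2.RETR_EXTERNAL,cv2.CHAIN_APPROX_NONE)
for k in cs:
    if cv2.contourArea(k)>300:
        w=cast(c,k.reshape(-1,2),.056)[:,:2].astype(np.float32);print(cv2.contourArea(k),cv2.minAreaRect(w*1000))
im=c["pixels"][150:320,250:420,::-1];cv2.imwrite("pics/crop.png",cv2.resize(im,None,fx=3.5,fy=3.5,interpolation=cv2.INTER_CUBIC))
E
```

```text
[(array([322.16058394, 177.47445255]), np.int32(137)), (array([372.9924812 , 187.09022556]), np.int32(133))]
[array([ 0.68010257, -0.00592517,  0.072     ]), array([ 0.65832514, -0.1234543 ,  0.072     ])]
tabdist 0.11952971723574832
yaw -10.497499569665775
(269, 285) [0.4291 0.11   0.07  ]
(385, 305) [ 0.3874 -0.1494  0.07  ]
(300, 167) [0.7088 0.0465 0.06  ]
(400, 185) [ 0.6676 -0.1873  0.06  ]
2346.0 ((540.4625854492188, -102.04083251953125), (105.31319427490234, 124.9884033203125), 79.30652618408203)
2343.0 ((567.4521484375, 15.10867691040039), (106.0394058227539, 125.33934020996094), 79.41748809814453)
```

View pics/crop.png

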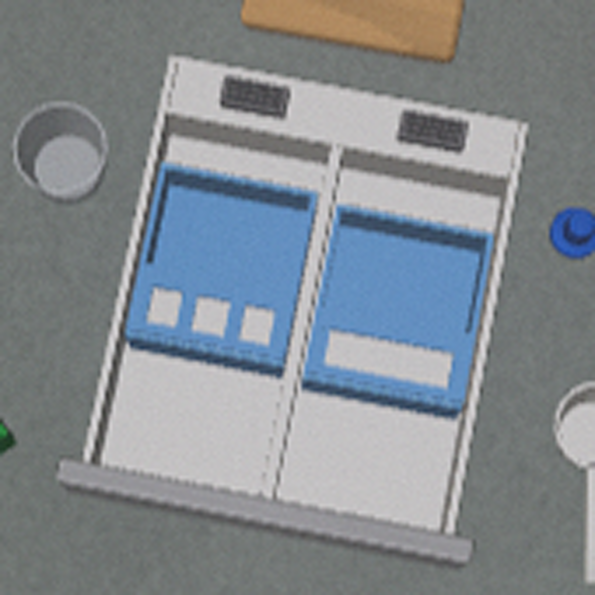

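Both inserts are clear. The tray yaw is about -10.5° and the target needs about 40 mm of push. I'll move to above the bay, in front of the target.

Call:
{"api": "carry_out", "payload": {"deltas": [0.04,-0.036,0,0,0,3,0.2,0.08,-0.072,0,0,0,6,-0.1,0.12,-0.108,0,0,0,9,-0.4,0.16,-0.144,0,0,0,12,-0.4,0.2,-0.18,0,0,0,15,-0.4,0.24,-0.216,0,0,0,18,-0.4,0.28,-0.252,0,0,0,21,-0.4,0.32,-0.288,0,0,0,24,-0.4,0.36,-0.324,0,0,0,27.7,-0.4,0.402,-0.362,0,0,0,27.7,-0.4,0.402,-0.362,0,0,0,27.7,-0.4,0.402,-0.362,0,0,0,27.7,-0.4,0.402,-0.362,0,0,0,27.7,-0.4,0.402,-0.362,0,0,0,27.7,-0.4,0.402,-0.362,0,0,0,27.7,-0.4,0.402,-0.362,0,0,0,27.7,-0.4,0.402,-0.362,0,0,0,27.7,-0.4], "squeeze": 10}}

```text
clock: 1.57
tool_pos: [0.4463, -0.0857, 0.2138]
orientation: [3.128, -0.29, -0.001]
contact_force: [0.1, -0.2, 0.5]
opening: 0.302
grasp_force: 0.0
```

Call:
{"api": "carry_out", "payload": {"deltas": [0,0,0.03,0,0,0,-0.4,0,0,0.06,0,0,0,-0.4,0,0,0.09,0,0,0,-0.4,0,0,0.12,0,0,0,-0.4,0,0,0.12,0,0,0,-0.4,0,0,0.12,0,0,0,-0.4]}}

```text
clock: 2.07
tool_pos: [0.4457, -0.0859, 0.0934]
orientation: [-3.128, 0.292, 0.005]
contact_force: [0.8, -0.2, 0.1]
opening: 0.298
grasp_force: 0.0
```

```bash
python3 - <<'E'
from h import *
for n,(y,x) in {"scene":(180,200),"top":(150,240)}.items():
    c=read_camera(n);im=c["pixels"][y:y+170,x:x+200,::-1]
    im=np.ascontiguousarray(cv2.resize(im,None,fx=3,fy=3,interpolation=cv2.INTER_CUBIC))
    p=proj(c,[[*sense()["tool_pos"]]])[0]
    cv2.circle(im,tuple(int(a) for a in (p-(x,y))*3),4,(0,0,255),-1)
    cv2.imwrite(f"pics/{n}1.png",im)
E
python3 -c "
import cv2,numpy as np
a=cv2.imread('pics/scene1.png');b=cv2.imread('pics/top1.png');cv2.imwrite('pics/both1.png',cv2.resize(np.hstack([a,b]),(800,340)))"
```

```text
(no output)
```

View pics/both1.png

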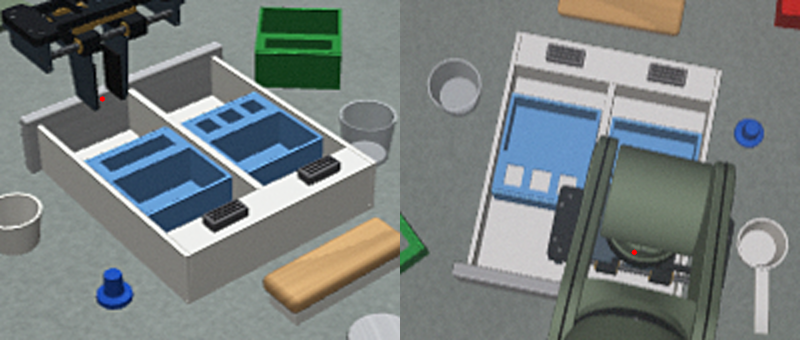

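The fingers (red dot at (100,98) on the left, (633,252) on the right) hang over the open floor between the front panel and the target. Next I'll descend.

Call:
{"api": "carry_out", "payload": {"deltas": [0,0,0.015,0,0,0,-0.4,0,0,0.03,0,0,0,-0.4,0,0,0.045,0,0,0,-0.4,0,0,0.055,0,0,0,-0.4,0,0,0.063,0,0,0,-0.4,0,0,0.063,0,0,0,-0.4,0,0,0.063,0,0,0,-0.4]}}

```text
clock: 2.75
tool_pos: [0.4479, -0.0851, 0.0319]
orientation: [3.128, -0.288, 0.003]
contact_force: [0.9, -0.2, -0.5]
opening: 0.297
grasp_force: 0.0
```

Call:
{"api": "carry_out", "payload": {"deltas": [0.003,0,0,0,0,0,-0.4,0.006,0,0,0,0,0,-0.4,0.009,0,0,0,0,0,-0.4,0.012,0,0,0,0,0,-0.4,0.015,0,0,0,0,0,-0.4,0.018,0,0,0,0,0,-0.4,0.021,0,0,0,0,0,-0.4,0.024,0,0,0,0,0,-0.4,0.027,0,0,0,0,0,-0.4,0.03,0,0,0,0,0,-0.4,0.03,0,0,0,0,0,-0.4]}}

```text
clock: 3.67
tool_pos: [0.4774, -0.0905, 0.0309]
orientation: [3.128, -0.288, 0.002]
contact_force: [-0.6, -0.6, -0.5]
opening: 0.298
grasp_force: 0.0
```

Call:
{"api": "carry_out", "payload": {"deltas": [0.002,0,0,0,0,0,-0.4,0.004,0,0,0,0,0,-0.4,0.006,0,0,0,0,0,-0.4,0.008,0,0,0,0,0,-0.4,0.01,0,0,0,0,0,-0.4,0.012,0,0,0,0,0,-0.4,0.014,0,0,0,0,0,-0.4,0.016,0,0,0,0,0,-0.4,0.018,0,0,0,0,0,-0.4,0.02,0,0,0,0,0,-0.4,0.02,0,0,0,0,0,-0.4]}}

```text
clock: 4.58
tool_pos: [0.4968, -0.0941, 0.031]
orientation: [3.128, -0.288, 0.001]
contact_force: [0.6, -0.3, -1.5]
opening: 0.3
grasp_force: 0.0
```

Call:
{"api": "carry_out", "payload": {"deltas": [0.001,0,0,0,0,0,-0.4,0.002,0,0,0,0,0,-0.4,0.003,0,0,0,0,0,-0.4,0.004,0,0,0,0,0,-0.4,0.005,0,0,0,0,0,-0.4,0.005,0,0,0,0,0,-0.4]}}

```text
clock: 5.08
tool_pos: [0.5014, -0.0949, 0.031]
orientation: [3.128, -0.288, 0.001]
contact_force: [-0.3, 1.4, 0.6]
opening: 0.302
grasp_force: 0.3
```

Run:
```python
from h import *
for n,(y,x) in {"scene":(180,200),"top":(150,240)}.items():
    c=read_camera(n);im=c["pixels"][y:y+170,x:x+200,::-1]
    cv2.imwrite(f"pics/{n}2.png",cv2.resize(im,None,fx=3,fy=3,interpolation=cv2.INTER_CUBIC))
a=cv2.imread('pics/scene2.png');b=cv2.imread('pics/top2.png');cv2.imwrite('pics/both2.png',cv2.resize(np.hstack([a,b]),(800,340)))
```

```text
(no output)
```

View pics/both2.png

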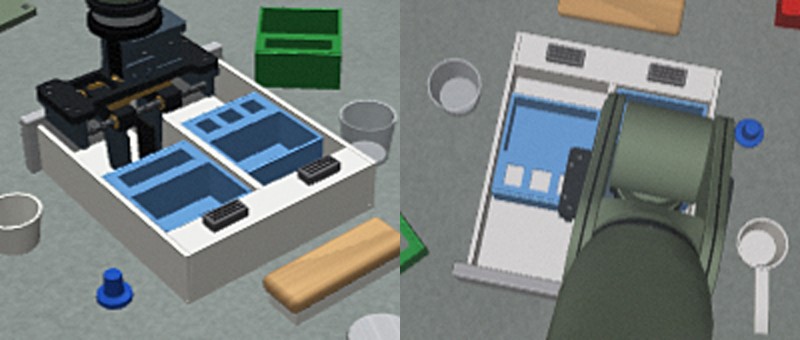

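The insert's rear edge, at about (655,95) on the right, is nearly at the ledge, and the three-window insert hasn't moved. I'll continue in fine steps until the force rises.

Call:
{"api": "carry_out", "payload": {"deltas": [0.0007,0,0,0,0,0,-0.4,0.0014,0,0,0,0,0,-0.4,0.002,0,0,0,0,0,-0.4,0.002,0,0,0,0,0,-0.4]}}

```text
clock: 5.52
tool_pos: [0.5032, -0.0953, 0.0309]
orientation: [3.128, -0.288, 0.0]
contact_force: [-1.2, 0.0, 0.2]
opening: 0.3
grasp_force: 0.4
```

Call:
{"api": "carry_out", "payload": {"deltas": [0.0005,0,0,0,0,0,-0.4,0.001,0,0,0,0,0,-0.4,0.0015,0,0,0,0,0,-0.4,0.0015,0,0,0,0,0,-0.4]}}

```text
clock: 5.85
tool_pos: [0.5046, -0.0955, 0.0309]
orientation: [3.128, -0.288, 0.0]
contact_force: [-1.1, 0.4, 1.0]
opening: 0.299
grasp_force: 0.5
```

Call:
{"api": "carry_out", "payload": {"deltas": [0.0005,0,0,0,0,0,-0.4,0.001,0,0,0,0,0,-0.4,0.0015,0,0,0,0,0,-0.4,0.0015,0,0,0,0,0,-0.4]}}

```text
clock: 6.18
tool_pos: [0.5046, -0.0955, 0.0308]
orientation: [-3.128, 0.288, 0.005]
contact_force: [-5.0, 0.3, 2.6]
opening: 0.301
grasp_force: 2.6
```

Call:
{"api": "carry_out", "payload": {"deltas": [0.0003,0,0,0,0,0,-0.4,0.0006,0,0,0,0,0,-0.4,0.001,0,0,0,0,0,-0.4,0.001,0,0,0,0,0,-0.4]}}

```text
clock: 6.52
tool_pos: [0.5046, -0.0955, 0.0307]
orientation: [-3.128, 0.288, 0.008]
contact_force: [-7.3, 0.6, 5.0]
opening: 0.303
grasp_force: 3.6
```

The insert stopped dead, with the force rising and the TCP at the predicted tray x of about -31 mm, so it's home. I'll back off, rise and shut the gripper.

Call:
{"api": "carry_out", "payload": {"deltas": [-0.005,0,0,0,0,0,-0.4,-0.01,0,0,0,0,0,-0.4,-0.02,0,0,0,0,0,-0.4,-0.025,0,0,0,0,0,-0.4,-0.025,0,-0.02,0,0,0,-0.4,-0.025,0,-0.05,0,0,0,-0.4,-0.025,0,-0.08,0,0,0,-0.4,-0.025,0,-0.1,0,0,0,-0.7,-0.025,0,-0.1,0,0,0,-1,-0.025,0,-0.1,0,0,0,-1,-0.025,0,-0.1,0,0,0,-1]}}

```text
clock: 7.43
tool_pos: [0.4815, -0.0912, 0.1302]
orientation: [-3.128, 0.288, 0.002]
contact_force: [0.0, -1.1, -0.3]
opening: 0.041
grasp_force: 0.0
```

Run:
```python
from h import *
from scipy.spatial.transform import Rotation as Ro
s=sense();R=Ro.from_rotvec(s["orientation"]).as_matrix()
print(s["tool_pos"],s["opening"],"to tab R, tool axes:",R.T@(np.array([.6583,-.1235,.1])-s["tool_pos"]),R.round(3).tolist())
c=read_camera("scene")
# check tab from the scene view (ray at z=.072)
x,y=200,180;g=c["pixels"].max(2)
p=proj(c,[[.6583,-.1235,.072]])[0];print("expected px",p)
u,v=p.astype(int);m=(g[v-12:v+13,u-18:u+19]<70).astype(np.uint8)
n,l,st,ce=cv2.connectedComponentsWithStats(m);k=1+st[1:,4].argmax();print(ce[k]+(u-18,v-12),st[k])
im=c["pixels"][y:y+170,x:x+200,::-1];cv2.imwrite("pics/s3.png",cv2.resize(im,None,fx=4,fy=3.5,interpolation=cv2.INTER_CUBIC))
```

```text
[ 0.48146432 -0.09118046  0.13017067] 0.04110172851639129 to tab R, tool axes: [ 0.17980254 -0.00051474  0.02994094] [[0.983, -0.183, -0.001], [-0.183, -0.983, 0.0], [-0.001, 0.0, -1.0]]
expected px [312.0101752 285.4681572]
[312.8  289.96] [ 8 11 22 12 75]
```

View pics/s3.png

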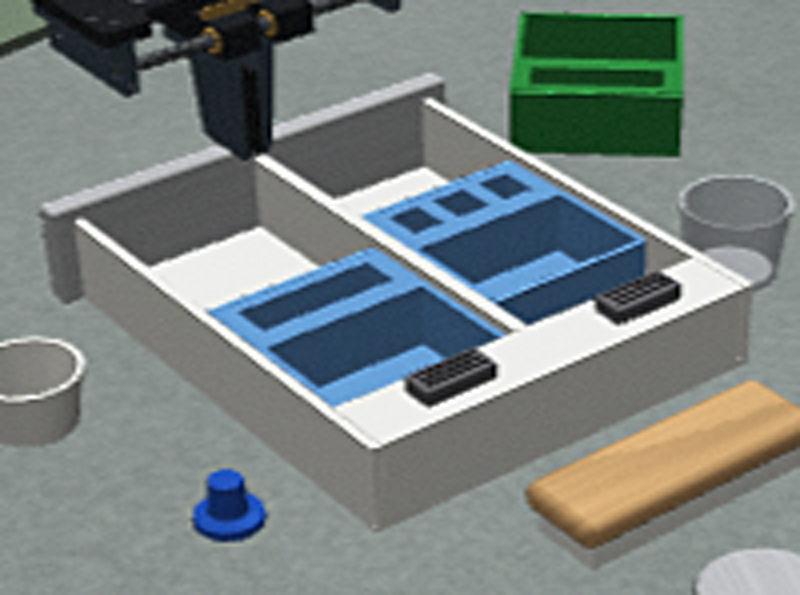

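The insert is flush with the ledge, and the tab top at about (452,370) in the crop agrees with the projection. I'll move above the tab.

Call:
{"api": "carry_out", "payload": {"deltas": [0.03,0,0,0,0,0,-1,0.06,0,0,0,0,0,-1,0.09,0,0,0,0,0,-1,0.12,0,0,0,0,0,-1,0.15,0,0,0,0,0,-1,0.17,0,0,0,0,0,-1,0.18,0,0,0,0,0,-1,0.18,0,0,0,0,0,-1,0.18,0,0.015,0,0,0,-1,0.18,0,0.03,0,0,0,-1,0.18,0,0.042,0,0,0,-1,0.18,0,0.048,0,0,0,-1,0.18,0,0.05,0,0,0,-1,0.18,0,0.05,0,0,0,-1]}}

```text
clock: 8.65
tool_pos: [0.6587, -0.1241, 0.0803]
orientation: [-3.128, 0.288, 0.002]
contact_force: [0.6, 0.2, -0.4]
opening: 0.005
grasp_force: 0.0
```

Run:
```python
from h import *
c=read_camera("scene");x,y=240,190
print(sense()["tool_pos"])
im=c["pixels"][y:y+140,x:x+160,::-1];cv2.imwrite("pics/s4.png",cv2.resize(im,None,fx=4,fy=4,interpolation=cv2.INTER_CUBIC))
```

```text
[ 0.65930564 -0.12423782  0.08112825]
```

View pics/s4.png

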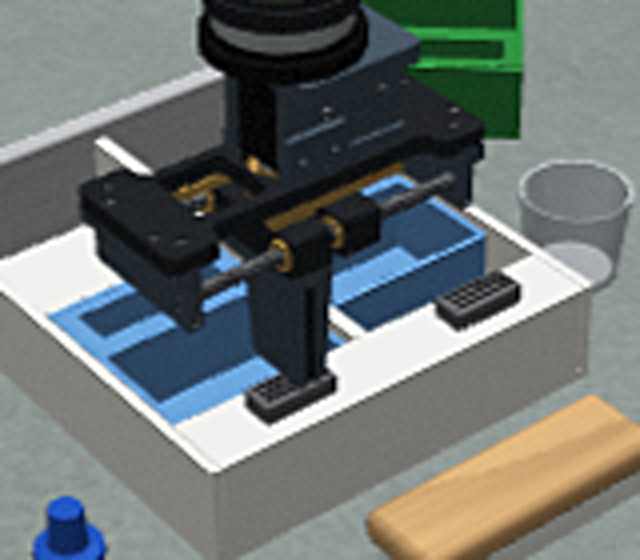

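The fingertips at about (305,380) sit just above the target tab, so I'll press slowly.

Call:
{"api": "carry_out", "payload": {"deltas": [0,0,0.002,0,0,0,-1,0,0,0.004,0,0,0,-1,0,0,0.006,0,0,0,-1,0,0,0.0072,0,0,0,-1,0,0,0.0084,0,0,0,-1,0,0,0.0096,0,0,0,-1,0,0,0.0108,0,0,0,-1,0,0,0.012,0,0,0,-1,0,0,0.0132,0,0,0,-1,0,0,0.0144,0,0,0,-1,0,0,0.015,0,0,0,-1,0,0,0.015,0,0,0,-1]}}

```text
clock: 9.7
tool_pos: [0.6594, -0.1243, 0.0658]
orientation: [3.128, -0.288, 0.0]
contact_force: [0.5, 0.6, 2.1]
opening: 0.006
grasp_force: 0.9
```

Call:
{"api": "carry_out", "payload": {"deltas": [0,0,0.0007,0,0,0,-1,0,0,0.0014,0,0,0,-1,0,0,0.002,0,0,0,-1,0,0,0.0025,0,0,0,-1,0,0,0.0025,0,0,0,-1]}}

```text
clock: 10.12
tool_pos: [0.6594, -0.1243, 0.0633]
orientation: [3.128, -0.288, 0.0]
contact_force: [-0.3, -0.3, 2.4]
opening: 0.007
grasp_force: 1.0
```

Call:
{"api": "carry_out", "payload": {"deltas": [0,0,0.0005,0,0,0,-1,0,0,0.001,0,0,0,-1,0,0,0.0015,0,0,0,-1,0,0,0.002,0,0,0,-1,0,0,0.002,0,0,0,-1,0,0,0.002,0,0,0,-1]}}

```text
clock: 10.62
tool_pos: [0.6594, -0.1243, 0.0623]
orientation: [3.128, -0.288, 0.001]
contact_force: [-2.4, -0.2, 6.2]
opening: 0.006
grasp_force: 3.2
```

The tab stopped at z = 62.3 mm, which is fully down. I'll withdraw straight up.

Call:
{"api": "carry_out", "payload": {"deltas": [0,0,-0.003,0,0,0,-1,0,0,-0.01,0,0,0,-1,0,0,-0.03,0,0,0,-1,0,0,-0.06,0,0,0,-1,0,0,-0.09,0,0,0,-1,0,0,-0.12,0,0,0,-1,0,0,-0.15,0,0,0,-1,-0.04,0,-0.16,0,0,0,-1,-0.08,0,-0.16,0,0,0,-1,-0.12,0,-0.16,0,0,0,-1,-0.16,0,-0.16,0,0,0,-1,-0.2,0,-0.16,0,0,0,-1,-0.2,0,-0.16,0,0,0,-1,-0.2,0,-0.16,0,0,0,-1,-0.2,0,-0.16,0,0,0,-1]}}

```text
clock: 11.87
tool_pos: [0.4637, -0.0879, 0.2222]
orientation: [3.128, -0.288, 0.004]
contact_force: [-0.0, -1.0, 0.1]
opening: 0.006
grasp_force: 0.0
```

Run:
```python
from h import *
c=read_camera("scene");x,y=200,180
im=c["pixels"][y:y+170,x:x+200,::-1];cv2.imwrite("pics/s5.png",cv2.resize(im,None,fx=4,fy=3.5,interpolation=cv2.INTER_CUBIC))
```

```text
(no output)
```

View pics/s5.png

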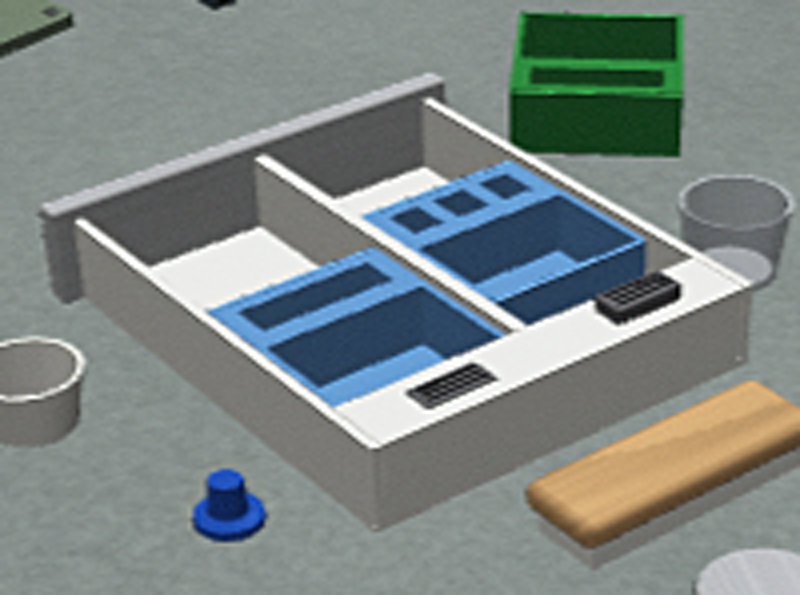

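The tab at about (452,385) is flush. The insert is home, and the other tab at (638,297) is still up.

```bash
python3 -c "
from plant import *
print(hand_in())"
```

```text
the job is handed in; nothing more can be done
None
```

I pushed the single-window insert fully home against the ledge, pressed the tab behind it all the way down, withdrew the arm, and handed the job in at about 12 s; hand-in returned no verdict.

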